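# Stand the fallen oil tins back up in the trough

## Robot

A 6-joint arm with a two-finger parallel gripper is mounted at the origin on the work surface. World frame = base frame: x ahead of the robot, y to its left, z up, the work surface at z = 0. Lengths are in m, angles in rad, forces in N, time in s.
With the tool pointing down it reaches from about 0.35 to 0.975 m from the base axis. Payload 4.9 kg.
Tool frame: the origin (TCP) lies at the very end of the fingers, on their centre line; the grasp point (between the pads) lies 19 mm behind it; x points along the fingers, y is the direction in which the jaws open and shut, and the axes are right-handed (so a half turn about x gives the same grasp; the last joint's range is limited). The gripper opens to 85 mm and grips with 20 to 120 N. Pads are 22 mm wide; open, the fingers measure 114 mm over their backs; the gripper's body (76 mm by 85 mm) begins 54 mm behind the grasp point. The pads swing forward as they close: fully open they stand 13 mm farther back than shut.
Start: joints at [1.135, 0.053, 1.613, -0, 1.476, -0.119], TCP at [0.195, 0.594, 0.231] pointing down, gripper open.
Joint ranges: [-3.01, 3.01], [-1.01, 2.22], [0.06, 2.58], [-1.02, 4.17], [0.09, 2.62], [-3.14, 3.14]. Speed limits (rad/s): [2.57, 2.57, 3.14, 3.14, 3.14, 3.14].

## Interface

Orientations are given as a unit quaternion [w, x, y, z].
In Python, from plant import manip gives the robot as it stands.
- The arm moves only by the tool play_rows, never from a script. Its argument "plan" is a list of rows, each a list of 5 numbers: the shift along the tool's x, y, z in mm, then the turn about the tool's x in rad, then the closure, from -1 (fully open) to 1 (shut). A call has 1 to 8 rows; each row is the pose to reach, as a shift and turn from the pose commanded when the call began, along the tool's axes at that moment; what a row does not reach only later rows make up. A row lasts 1/8 s, in which the tool goes at most 62.5 mm and 10.7 degrees, less where a joint would pass 70% of its speed; a pose out of reach is approached as far as the arm can. A call with a gripper value outside its range is refused whole. The fingers move at their own pace and stop on an object; the grip force is fixed at half the most. Time passes only in rows, so rows that repeat a pose let the fingers close. It gives the time, the measured TCP pose, the force and the opening at its end, in the units of the state.
- manip.state(): the state, without advancing time (a new reading comes with each control period).
- manip.grab_frame(name): name is "scene" or "top"; returns a dict with "img" (480x640x3 uint8, red, green, blue), "range_z" (480x640 float32, m along the optical axis (not along the pixel's ray), 0 where there is no reading), "fx", "fy", "cx", "cy" (pixels), "origin" and "rotation" of the camera in the world. Camera axes: x right, y up, looking along -z (the intrinsics and any distortion apply to the point x, -y, -z); pixel columns grow to the right and rows downward; lengths in m; the calibration is good to about 2 mm. A picture is of the moment at which its call begins.
- manip.job_done(): hands the job in, once; it reports no verdict.
The state is a dict: "time": time; "joint_pos": joint angles; "joint_vel": joint speeds; "joint_efforts": joint torques, N m; "tool_pos": TCP position; "tool_rot": TCP orientation; "contact_force": force on the tool from outside, world axes, zero at the start; "ft_torque": the same for the moment, N m; "gripper_width": opening from 0.0 (shut) to 1.0 (fully open).
Only numpy, scipy, OpenCV 4.12 (cv2) and the standard library are available. Lean on these libraries where they do the work, as an engineer would, in place of code of your own. Each camera call takes 0.05 s, during which the arm holds its last target. There are 200 camera calls.

## Task

Two of the four oil tins in the trough on the machine-shop bench have tipped over its sides. Stand the red and the yellow tin upright again, each in its own place in the row, square to the trough and in line with the tins still standing; set them down gently, without dropping them, and leave the standing tins and the other things on the bench where they are.

Things in the scene. Friction and masses are not known exactly. Their poses are not given: they have to be found in the camera images.
- lane: Fixed grey sheet-metal trough: 110 mm across (x, away from robot), 480 long (y). Origin underside centre, z up. Floor top at 4 mm; 97 mm wide inside, 90 between the 10 mm round side beads (tops 55 mm high). Four tins in it in random order, square to it (own x along its x), about 115 mm apart in y (at least 45 mm free between). A tin standing on its floor has its origin at 49 mm.
- red_tin: Red, black cap; rectangular oil tin, 40 mm deep (own x), 50 wide (y), 150 tall (z, to the cap) plus 15 mm screw cap; 0.25-0.5 kg. Origin on its axis 45 mm above its underside. Starts tipped 55 degrees from upright: foot in the trough, side resting on the far (+x) bead, cap end pointing away from the robot, free beyond the bead; origin over the trough's middle line, 47 mm above the bench. Can be pinched across its width.
- yellow_tin: Yellow, black cap; rectangular oil tin, 40 mm deep (own x), 50 wide (y), 150 tall (z, to the cap) plus 15 mm screw cap; 0.25-0.5 kg. Origin on its axis 45 mm above its underside. Starts tipped 55 degrees from upright: foot in the trough, side resting on the near (-x) bead, cap end pointing to the robot, free beyond the bead; origin over the trough's middle line, 47 mm above the bench. Can be pinched across its width.
- green_tin: Green, white cap; rectangular oil tin, 40 mm deep (own x), 50 wide (y), 150 tall (z, to the cap) plus 15 mm screw cap; 0.25-0.5 kg. Origin on its axis 45 mm above its underside. Stands upright in the trough on its middle line; leave alone.
- blue_tin: Blue, white cap; rectangular oil tin, 40 mm deep (own x), 50 wide (y), 150 tall (z, to the cap) plus 15 mm screw cap; 0.25-0.5 kg. Origin on its axis 45 mm above its underside. Stands upright in the trough on its middle line; leave alone.
- spindle_flange: Bystander: steel flange, 110 mm across, 60 mm high, on the bench to the right; origin underside centre.
- wrench: Bystander: 190 mm wrench lying on the bench near the robot's left; origin near its middle.
- grease_jar: Bystander: grey jar with red lid, 72 mm across, 85 mm high, to the left; origin underside centre.
- machined_plate: Bystander: aluminium plate with holes, 130 x 160 x 18 mm, to the left; origin underside centre.
- mug: Bystander: blue mug, 80 mm across, 95 mm high, to the right; origin underside centre.
Things that resemble listed ones, but are neither listed nor needed, are in the scene too. There is more than one size of the red_tin; the one meant has the size given above.

How it is judged:
By the outcome, as a careful person would: the job done as asked, in the order asked, and still so for the second after the job is handed in, with the robot touching nothing.
It also fails if it takes over 53 s, if anything falls off the work surface, if the arm or the gripper's body presses on something with over 40 N, if the wrist force passes 120 N, or if a joint passes its speed limit or range.

## Working session

There is one attempt and no reset: what is moved stays moved. The work goes in short steps, Python scripts to look and compute and a tool call to move; the robot and the scene stay as the last step left them, time stands still between calls to the robot, and variables do not carry over. Pictures are saved under pics/ and viewed, about 8 in all and at most 12, crops included, and the job is handed in when it is done.

Besides the shell and the picture viewer there is one more tool, called after "Emit:" by a JSON object that holds its "op" and its "data". play_rows: Moves the arm, as the interface text tells. Its arguments: {"type":"object","properties":{"plan":{"type":"array"}},"required":["plan"]}

```bash
ls; mkdir -p pics; python3 - <<'E'
from plant import manip
import cv2,numpy as np,pickle
print(manip.state())
for n in("scene","top"):
    f=manip.grab_frame(n); pickle.dump(f,open(f"{n}0.pkl","wb"))
    cv2.imwrite(f"pics/{n}0.png",f["img"][:,:,::-1]); print(n,f["fx"],f["fy"],f["cx"],f["cy"],f["origin"],f["rotation"],[k for k in f])
E
```

```text
pics
{'time': 0.0, 'joint_pos': array([ 1.13501896e+00,  5.33583619e-02,  1.61428947e+00,  2.39906943e-06,
        1.47599001e+00, -1.19019461e-01]), 'joint_vel': array([ 0.00106428, -0.00146565, -0.00167618, -0.00087593, -0.00109804,
        0.0004383 ]), 'joint_efforts': array([ 1.40705743e-03, -3.93662953e+01, -3.70184541e+01,  6.01147599e-05,
        6.71793692e-03, -4.65264733e-06]), 'tool_pos': array([0.19442731, 0.59333851, 0.23006479]), 'tool_rot': array([ 0.6980576 ,  0.11082804,  0.69845526, -0.11221845]), 'contact_force': array([ 0.64257376, -0.1824079 , -0.92683366]), 'ft_torque': array([ 0.02369443, -0.02669665,  0.00166108]), 'gripper_width': 1.002982647974131}
scene 532.8384441312182 532.8384441312182 330.39899124775195 243.81210071044268 [ 1.44282147 -0.45129692  1.07036987] [0.77167788 0.33957189 0.22033077 0.4905696 ] ['img', 'range_z', 'fx', 'fy', 'cx', 'cy', 'origin', 'rotation']
top 578.233262926268 578.233262926268 323.43498385400744 236.92905632112598 [0.36078183 0.02370686 1.56632157] [-0.7049474  -0.00999327  0.0262757   0.70870226] ['img', 'range_z', 'fx', 'fy', 'cx', 'cy', 'origin', 'rotation']
```

View pics/scene0.png

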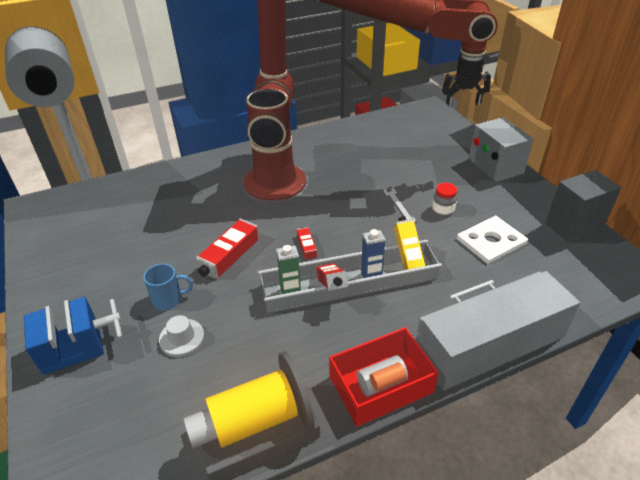

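View pics/top0.png

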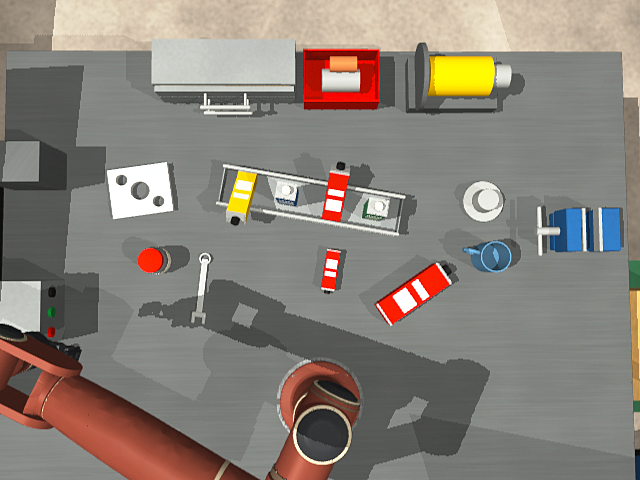

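Top view: the trough runs from about (222,165) to (403,232), rotated slightly. In order from +y it holds yellow (240,197, cap toward the robot), blue (287,190), red (336,193, cap away from the robot) and green (376,207). The red tins at (330,270) and (415,290) are decoys.

```bash
cat > h.py <<'E'
import numpy as np,cv2,pickle
from scipy.spatial.transform import Rotation as R
def pts(f):
    z=f["range_z"].astype(float); v,u=np.mgrid[:480,:640]
    c=np.stack([(u-f["cx"])/f["fx"]*z,-(v-f["cy"])/f["fy"]*z,-z],-1)
    q=np.array(f["rotation"]); P=c@R.from_quat(q[[1,2,3,0]]).as_matrix().T+f["origin"]
    P[z==0]=np.nan; return P
def mask(f,c):
    h=cv2.cvtColor(f["img"],cv2.COLOR_RGB2HSV).astype(int); H,S,V=h[...,0],h[...,1],h[...,2]
    r={"red":(H<8)|(H>172),"yellow":(H>20)&(H<35),"green":(H>40)&(H<90),"blue":(H>95)&(H<130),"grey":S<60,"any":S>=0}[c]
    return r&((S>110)|(c in("grey","any")))&((V>50)|(c=="any"))
E
python3 - <<'E'
from h import *
f=pickle.load(open("top0.pkl","rb"));P=pts(f);X,Y,Z=P[...,0],P[...,1],P[...,2]
v,u=np.mgrid[:480,:640]
roi=(u>205)&(u<415)&(v>150)&(v<245)
print("bench z",np.nanmedian(Z[280:300,260:300]))
b=roi&mask(f,"grey")&(Z>.047)&(Z<.060)
q=P[b][:,:2]*1000; print("beads n",len(q)); r=cv2.minAreaRect(q.astype(np.float32));print(r)
# per-bead line fits
c=np.array(r[0]); a=np.deg2rad(r[2]); e=np.array([np.cos(a),np.sin(a)]);n=np.array([-e[1],e[0]])
if abs(e[1])<abs(e[0]): e,n=n,e
if e[1]<0:e=-e
n=np.array([e[1],-e[0]])
for k in range(3):
  s=(q-c)@e;t=(q-c)@n
  A=[np.polyfit(s[(g*t>38)&(abs(s)<225)],t[(g*t>38)&(abs(s)<225)],1) for g in(1,-1)]
  sl=np.mean([a[0] for a in A]); off=np.mean([a[1] for a in A]); print(A)
  c=c+off*n; e=e+sl*n; e/=np.linalg.norm(e); n=np.array([e[1],-e[0]])
print("lane c",c,"e",e,"yaw",np.degrees(np.arctan2(n[1],n[0])), "s range",np.percentile((q-c)@e,[0,1,99,100]))
c=c+e*np.mean(np.percentile((q-c)@e,[.5,99.5]))
np.savez("lane.npz",c=c,e=e,n=n)
for k in("red","yellow"):
  m=roi&mask(f,k)&(Z>.02); p=P[m]*1000; s=(p[:,:2]-c)@e;t=(p[:,:2]-c)@n
  print(k,m.sum(),"s",np.percentile(s,[1,5,50,95,99]),"t",np.percentile(t,[1,99]),"z",np.percentile(p[:,2],[1,99]))
m=roi&(Z>.158); nl,l,st,ct=cv2.connectedComponentsWithStats(m.astype(np.uint8))
for i in range(1,nl):
  p=P[l==i]*1000; d=p[:,:2].mean(0)-c; print("cap",st[i],d@e,d@n,p[:,2].mean())
m=roi&(Z>.140); nl,l,st,ct=cv2.connectedComponentsWithStats(m.astype(np.uint8))
for i in range(1,nl):
  p=P[l==i]*1000; s=(p[:,:2]-c)@e;t=(p[:,:2]-c)@n; print("top",st[i][4],(s.max()+s.min())/2,np.ptp(s),(t.max()+t.min())/2,np.ptp(t),np.median(p[:,2]))
f=pickle.load(open("scene0.pkl","rb"));P=pts(f)
for k in("red","yellow","green","blue"):
  p=P[mask(f,k)]*1000; s=(p[:,:2]-c)@e;t=(p[:,:2]-c)@n; g=(abs(s)<240)&(abs(t)<110)&(p[:,2]>12); g&=~((t<-65)&(k=="red"))
  print("scene",k,g.sum(),"s",np.percentile(s[g],[1,5,50,95,99]),"t",np.percentile(t[g],[1,99]),"z",np.percentile(p[g,2],[1,99]))
E
```

```text
bench z -0.0005817664949709922
beads n 1301
((538.2144775390625, 21.364501953125), (488.3203125, 110.55723571777344), 79.85939025878906)
[array([-4.62553408e-04,  4.95873580e+01]), array([-1.62366843e-04, -5.01179314e+01])]
[array([-1.50234154e-04,  4.98526412e+01]), array([ 1.49910487e-04, -4.98526495e+01])]
[array([-1.50072393e-04,  4.98526453e+01]), array([ 1.50072226e-04, -4.98526453e+01])]
lane c [537.95333091  21.41121024] e [0.17575672 0.98443363] yaw -10.122697818185054 s range [-244.17541815 -239.89628191  239.7725887   244.1748867 ]
red 637 s [-85.09867519 -83.7730297  -60.46467691 -37.39938786 -35.98494535] t [-43.77114825  67.53506247] z [ 37.78555133 119.93497611]
yellow 648 s [152.81857509 153.2957954  173.9175544  200.87704432 202.67553178] t [-72.90217233  42.41105319] z [ 30.36276738 120.13387142]
cap [280 184  11  12  73] 62.26573578017422 -0.7792246936677371 166.6534262293436
cap [290 184   1   1   1] 54.29750994958533 15.834889504295367 158.22299867501988
cap [294 185   1   1   1] 44.02079130015506 14.533999781128177 162.4440157988929
cap [279 189   2   2   2] 77.
[... 1856 characters left out ...]
20.03464256]Traceback (most recent call last):
  File "<stdin>", line 33, in <module>
    return _quantile_unchecked(
        a, q, axis, out, overwrite_input, method, keepdims, weights)
    return _ureduce(a,
                    func=_quantile_ureduce_func,
    ...<5 lines>...
                    overwrite_input=overwrite_input,
                    method=method)
    r = func(a, **kwargs)
    result = _quantile(arr,
                       quantiles=q,
    ...<2 lines>...
                       out=out,
                       weights=wgt)
    slices_having_nans = np.isnan(arr[-1, ...])
                                  ~~~^^^^^^^^^
IndexError: index -1 is out of bounds for axis 0 with size 0
```

```bash
cat >> h.py <<'E'
def rel(s,t,z,st,yaw=True):
    """shift (mm, tool axes) and turn from current pose to lane coords s,t,z of TCP, jaws along lane"""
    L=np.load("lane.npz"); M=R.from_quat(np.array(st["tool_rot"])[[1,2,3,0]]).as_matrix()
    g=np.r_[L["c"]+s*L["e"]+t*L["n"],z]; d=M.T@(g-np.array(st["tool_pos"])*1000)
    ey=M.T@np.r_[L["e"],0]; th=np.arctan2(ey[2],ey[1]); th=(th+np.pi/2)%np.pi-np.pi/2
    return np.round(d,1),round(th,4)
def lane(st):
    L=np.load("lane.npz"); p=np.array(st["tool_pos"])*1000; d=p[:2]-L["c"]; return np.round([d@L["e"],d@L["n"],p[2]],1)
E
python3 - <<'E'
from h import *
from plant import manip
st=manip.state(); M=R.from_quat(np.array(st["tool_rot"])[[1,2,3,0]]).as_matrix(); print(np.round(M,3))
for z in (230,73): print(rel(177,-69.6,z,st),rel(-61,69.6,z,st))
E
```

```text
[[-0.001  0.312  0.95 ]
 [-0.002  0.95  -0.312]
 [-1.    -0.002 -0.   ]]
(array([   0.6, -270.9,  410.9]), np.float64(-0.1401)) (array([   1. , -487.1,  582. ]), np.float64(-0.1401))
(array([ 157.6, -270.6,  411. ]), np.float64(-0.1401)) (array([ 158. , -486.8,  582.1]), np.float64(-0.1401))
```

Emit:
{"op": "play_rows", "data": {"plan": [[0, -300, 358, -0.14, -1], [0, -300, 358, -0.14, -1], [0, -300, 358, -0.14, -1], [0, -300, 358, -0.14, -1], [0, -300, 358, -0.14, -1], [0, -300, 358, -0.14, -1], [0, -300, 358, -0.14, -1], [0, -300, 358, -0.14, -1]]}}

```text
time: 1.1
tool_pos: [0.4423, 0.1947, 0.2309]
tool_rot: [0.704, 0.063, 0.704, -0.064]
contact_force: [0.1, 1.4, 0.4]
gripper_width: 1.002
```

```bash
python3 - <<'E'
from h import *
from plant import manip
st=manip.state(); print(lane(st),rel(-61,69.6,200,st),rel(-61,69.6,73,st))
E
```

```text
[ 153.7 -124.6  230.9] (array([  31. , -214.1,  194.9]), np.float64(-0.0032)) (array([ 158., -214.,  195.]), np.float64(-0.0032))
```

Emit:
{"op": "play_rows", "data": {"plan": [[0, -214, 195, -0.003, -1], [0, -214, 195, -0.003, -1], [0, -214, 195, -0.003, -1], [0, -214, 195, -0.003, -1], [0, -214, 195, -0.003, -1], [20, -214, 195, -0.003, -1], [60, -214, 195, -0.003, -1], [60, -214, 195, -0.003, -1]]}}

```text
time: 2.1
tool_pos: [0.592, -0.0461, 0.1659]
tool_rot: [0.701, 0.062, 0.708, -0.061]
contact_force: [0.8, 0.2, -1.6]
gripper_width: 0.997
```

```bash
python3 - <<'E'
from h import *
from plant import manip
st=manip.state(); print(lane(st),rel(-61,69.6,73,st))
f=manip.grab_frame("scene"); i=f["img"][200:340,220:420,::-1]; cv2.imwrite("pics/a.png",cv2.resize(i,None,fx=4,fy=4,interpolation=2))
E
```

```text
[-57.   65.1 165.9] (array([92.8, -4. ,  5.4]), np.float64(0.0037))
```

View pics/a.png

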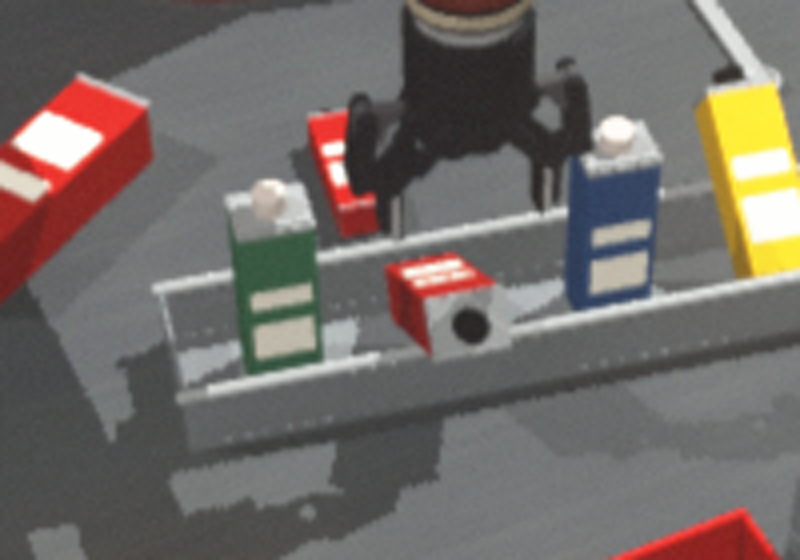

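The gripper hangs over the red tin (crop 440,300), clear of green and blue. I descend part of the way so the pose settles.

Emit:
{"op": "play_rows", "data": {"plan": [[20, 0, 0, 0, -1], [50, 0, 0, 0, -1], [50, 0, 0, 0, -1]]}}

```text
time: 2.52
tool_pos: [0.594, -0.047, 0.1188]
tool_rot: [0.703, 0.061, 0.706, -0.061]
contact_force: [0.1, 0.0, 0.9]
gripper_width: 0.997
```

```bash
python3 - <<'E'
from h import *
from plant import manip
st=manip.state(); print(lane(st),rel(-61,69.6,73,st),np.abs(st["joint_vel"]).max(),st["contact_force"])
E
```

```text
[-57.5  67.2 118.8] (array([45.8, -3.5,  2.6]), np.float64(0.0033)) 0.04547001796456198 [0.13910079 0.00094812 0.93196771]
```

Emit:
{"op": "play_rows", "data": {"plan": [[20, -3.5, 2.5, 0, -1], [46, -3.5, 2.5, 0, -1], [46, -3.5, 2.5, 0, -1], [46, -3.5, 2.5, 0, 1], [46, -3.5, 2.5, 0, 1], [46, -3.5, 2.5, 0, 1], [46, -3.5, 2.5, 0, 1], [46, -3.5, 2.5, 0, 1]]}}

```text
time: 3.52
tool_pos: [0.5986, -0.0518, 0.0769]
tool_rot: [0.705, 0.061, 0.704, -0.061]
contact_force: [-0.3, 0.3, 6.4]
gripper_width: 0.58
```

```bash
python3 - <<'E'
from h import *
from plant import manip
st=manip.state(); print(lane(st),st["gripper_width"],np.abs(st["joint_vel"]).max(),st["contact_force"],st["ft_torque"])
E
```

```text
[-61.4  72.6  76.9] 0.5799815749558851 0.0019770685286528175 [-0.29713786  0.32201673  6.40091188] [-0.02700401  0.28652977  0.00599617]
```

Emit:
{"op": "play_rows", "data": {"plan": [[0, 0, 6, 0, 1], [-10, 0, 7, 0, 1], [-25, 0, 7, 0, 1], [-45, 0, 7, 0, 1], [-60, 0, 7, 0, 1], [-60, 0, 7, 0, 1]]}}

```text
time: 4.28
tool_pos: [0.606, -0.0531, 0.1381]
tool_rot: [0.706, 0.061, 0.703, -0.062]
contact_force: [-0.4, 0.4, -4.5]
gripper_width: 0.575
```

```bash
python3 - <<'E'
from h import *
from plant import manip
st=manip.state(); print(lane(st),st["gripper_width"],st["contact_force"],st["ft_torque"])
f=manip.grab_frame("scene"); i=f["img"][200:340,220:420,::-1]; cv2.imwrite("pics/b.png",cv2.resize(i,None,fx=4,fy=4,interpolation=2))
E
```

```text
[-61.4  80.1 138.1] 0.5751504954832772 [-0.35497999  0.41317547 -4.49233059] [-0.04002782 -0.24626025  0.03093496]
```

View pics/b.png

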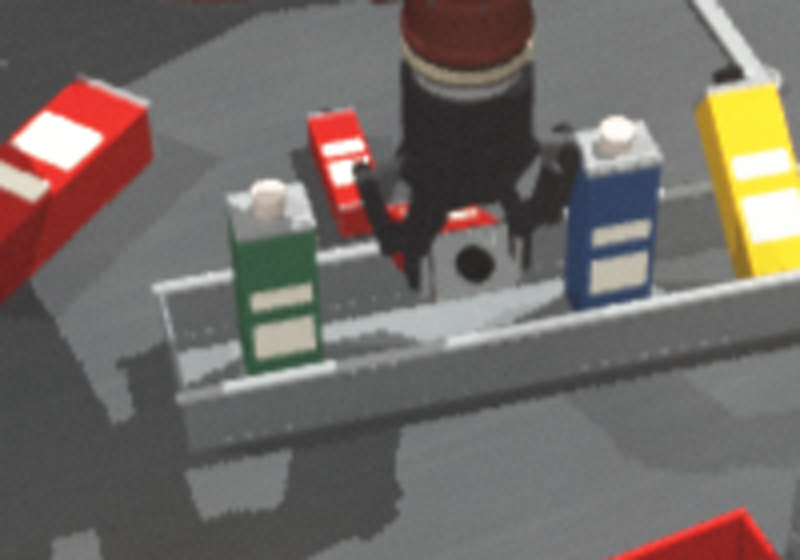

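The tin is held rigidly at about 55° and does not swing. I will turn it in the pads by pushing its foot against the near wall along an arc.

Emit:
{"op": "play_rows", "data": {"plan": [[30, 0, 0, 0, 1], [56, 0, -1, 0, 1], [56, 0, -8, 0, 1], [49, 0, -15, 0, 1], [42, 0, -21, 0, 1], [36, 0, -29, 0, 1], [30, 0, -37, 0, 1], [30, 0, -37, 0, 1]]}}

```text
time: 5.32
tool_pos: [0.5738, -0.0475, 0.1107]
tool_rot: [0.71, 0.061, 0.699, -0.062]
contact_force: [9.8, -1.7, 1.1]
gripper_width: 0.576
```

```bash
cat > chk.py <<'E'
from h import *
from plant import manip
import sys
st=manip.state(); print(lane(st),rel(0,0,0,st)[1],round(st["gripper_width"],3),st["contact_force"].round(1),st["ft_torque"].round(2))
L=np.load("lane.npz"); c,e,n=L["c"],L["e"],L["n"]
k=sys.argv[1]; s0=float(sys.argv[2])
f=manip.grab_frame("scene");P=pts(f)*1000
s=(P[...,:2]-c)@e;t=(P[...,:2]-c)@n;z=P[...,2]
roi=(abs(s-s0)<35)&(abs(t)<115)&(z>15)&(z<200)
# tin points: coloured pixels or white label patches enclosed in the colour contour
m=(mask(f,k)&roi).astype(np.uint8); m=cv2.morphologyEx(m,cv2.MORPH_CLOSE,np.ones((9,9)))
m=(m>0)&roi
q=np.stack([s,t,z],-1)[m]
best=None; rng=np.random.default_rng(0)
while len(q)>60:                       # peel off the planar faces
    best=max(((abs((q-a)@(w/np.linalg.norm(w)))<1.5) for a,w in ((x[0],np.cross(x[1]-x[0],x[2]-x[0])+1e-9) for x in (q[rng.choice(len(q),3)] for _ in range(400)))),key=lambda g:g.sum())
    a=q[best]
    if len(a)<40: break
    w=np.linalg.svd(a-a.mean(0))[2][2]; w*=np.sign(w[np.argmax(abs(w))])
    print("face n",len(a),"normal s,t,z",w.round(3),"ctr",a.mean(0).round(1),"lo",np.percentile(a,2,0).round(1),"hi",np.percentile(a,98,0).round(1),"tilt",np.degrees(np.arctan2(w[2],w[1])).round(1))
    q=q[~best]
i=f["img"][200:340,220:460,::-1]
if len(sys.argv)>3: cv2.imwrite(sys.argv[3],cv2.resize(i,None,fx=3,fy=3,interpolation=2))
E
python3 chk.py red -61 pics/c.png
```

```text
[-61.6  47.4 110.7] 0.0025 0.576 [ 9.8 -1.7  1.1] [-0.3  -2.09 -0.01]
```

View pics/c.png

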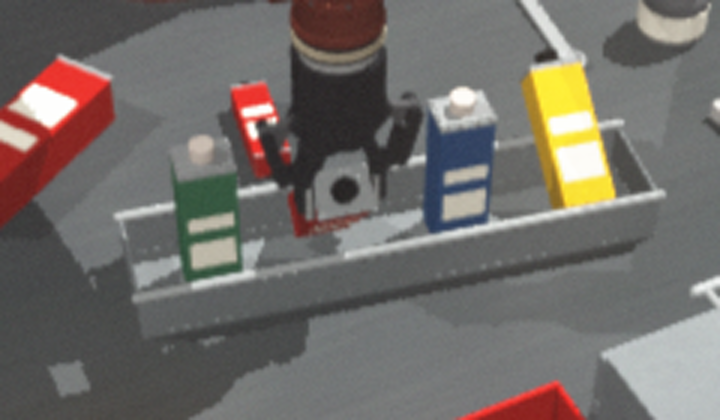

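Emit:
{"op": "play_rows", "data": {"plan": [[-4, 0, -9, 0, 1], [-8, 0, -18, 0, 1], [-11, 0, -28, 0, 1], [-13, 0, -39, 0, 1], [-13, 0, -50, 0, 1], [-13, 0, -61, 0, 1], [-13, 0, -70, 0, 1], [-13, 0, -70, 0, 1]]}}

```text
time: 6.38
tool_pos: [0.5013, -0.0348, 0.1204]
tool_rot: [0.707, 0.061, 0.702, -0.062]
contact_force: [4.6, -1.0, -2.4]
gripper_width: 0.577
```

```bash
python3 chk.py red -61 pics/d.png
```

```text
[-61.8 -26.2 120.4] 0.0026 0.577 [ 4.6 -1.  -2.4] [-0.26 -1.29 -0.07]
face n 326 normal s,t,z [-0.007  0.996 -0.094] ctr [-62.6  -5.4  84.6] lo [-85.6 -12.1  18.2] hi [-38.4   1.  148.7] tilt -5.4
face n 156 normal s,t,z [ 0.005  0.996 -0.092] ctr [-61.   -7.3  91.6] lo [-85.  -14.1  18.5] hi [-38.3  -1.9 146.3] tilt -5.3
face n 93 normal s,t,z [-0.021  0.995 -0.093] ctr [-63.3  -4.1  74.5] lo [-85.8  -9.2  19.6] hi [-40.7   3.  146.9] tilt -5.3
face n 78 normal s,t,z [ 1.     0.023 -0.002] ctr [-86.1 -25.   73. ] lo [-87.1 -45.3  19.7] hi [-85.   -7.8 137.4] tilt -5.5
```

View pics/d.png

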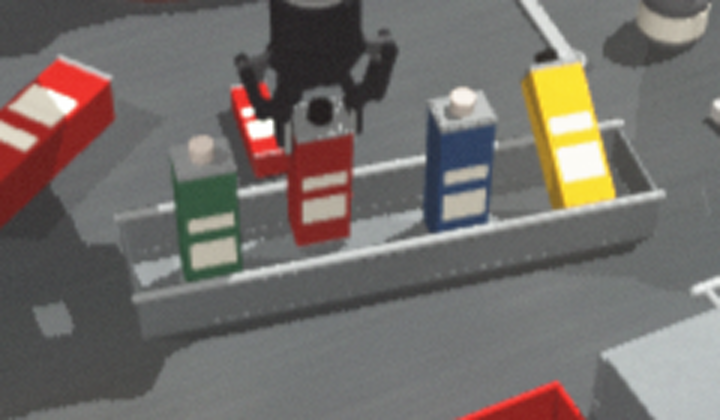

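Emit:
{"op": "play_rows", "data": {"plan": [[0, 0, -5, 0, 1], [0, 0, -10, 0, 1], [0, 0, -10, 0, 1]]}}

```text
time: 6.8
tool_pos: [0.4925, -0.0332, 0.121]
tool_rot: [0.708, 0.061, 0.701, -0.062]
contact_force: [6.4, 0.0, 0.4]
gripper_width: 0.577
```

```bash
python3 chk.py red -61; python3 chk.py blue 62|grep face;python3 chk.py green -167|grep face
```

```text
[-61.9 -35.2 121. ] 0.0025 0.577 [6.4 0.  0.4] [-0.27 -1.5  -0.01]
face n 361 normal s,t,z [-0.019  1.    -0.008] ctr [-61.6  -9.2  88. ] lo [-85.4 -10.9  18. ] hi [-38.1  -7.5 151.4] tilt -0.5
face n 145 normal s,t,z [-0.019  1.    -0.005] ctr [-63.5  -6.6  79. ] lo [-85.4  -8.1  26. ] hi [-38.8  -4.9 150.6] tilt -0.3
face n 138 normal s,t,z [-0.029  1.    -0.011] ctr [-62.7 -11.8  97.2] lo [-86.3 -14.3  23.7] hi [-37.5 -10.1 151.6] tilt -0.6
face n 80 normal s,t,z [ 1.   -0.01 -0.  ] ctr [-86.1 -27.4  74.4] lo [-87.  -46.2  19.4] hi [-85.1  -6.9 141.5] tilt -178.8
face n 196 normal s,t,z [0.004 1.    0.027] ctr [ 59.   16.  103.8] lo [37.4 14.2 36.8] hi [ 82.   18.3 141.2] tilt 1.5
face n 83 normal s,t,z [-0.035  0.999 -0.036] ctr [55.3 17.2 90. ] lo [36.6 13.9 29.9] hi [ 78.7  19.9 145.2] tilt -2.1
face n 55 normal s,t,z [-0.003  1.    -0.005] ctr [ 57.7  13.1 101.1] lo [36.6 11.7 55.3] hi [ 82.5  14.4 135.8] tilt -0.3
```

Emit:
{"op": "play_rows", "data": {"plan": [[0, 0, 10, 0, 1], [0, 0, 22, 0, 1], [0, 0, 25, 0, 1], [0, 0, 25, 0, 1]]}}

```text
time: 7.45
tool_pos: [0.5136, -0.0368, 0.1176]
tool_rot: [0.704, 0.061, 0.705, -0.061]
contact_force: [0.6, -1.1, -4.4]
gripper_width: 0.578
```

```bash
cat > tops.py <<'E'
from h import *
from plant import manip
# upper edge of tin's front face / lower label rows in the scene view, and top-camera view of far strip of the tins
L=np.load("lane.npz"); c,e,n=L["c"],L["e"],L["n"]
for v in("scene","top"):
    f=manip.grab_frame(v);P=pts(f)*1000; s=(P[...,:2]-c)@e;t=(P[...,:2]-c)@n;z=P[...,2]
    for k,s0 in(("green",-167.5),("red",-61),("blue",62),("yellow",177)):
        r=(abs(s-s0)<32)&(abs(t)<100)&(z>15)&(z<160)
        m=mask(f,k)&r
        if k in("green","blue"): m=r&(cv2.cvtColor(f["img"],cv2.COLOR_RGB2HSV)[...,1]>90)&(z>12)
        if m.sum()<5: print(v,k,"none");continue
        a=np.stack([s,t,z],-1)
        print(v,k,m.sum(),"face s lo/mid/hi",np.percentile(s[m],[3,97]).round(1),"t med",np.median(t[m]).round(1),"t 97%",np.percentile(t[m],97).round(1),"z lo,hi",np.percentile(z[m],[2,99]).round(1))
E
python3 chk.py red -61;python3 tops.py
```

```text
[-61.6 -13.8 117.6] 0.0029 0.578 [ 0.6 -1.1 -4.4] [ 0.01 -0.04 -0.02]
face n 341 normal s,t,z [ 0.025  1.    -0.014] ctr [-61.4  11.7  91.2] lo [-85.3   9.7  23.6] hi [-38.   13.6 147.3] tilt -0.8
face n 140 normal s,t,z [ 0.031  0.999 -0.013] ctr [-60.7  14.   83.1] lo [-85.   12.4  27.4] hi [-38.4  15.7 146.3] tilt -0.7
face n 125 normal s,t,z [ 0.025  1.    -0.014] ctr [-65.8   9.2  84. ] lo [-86.1   6.9  23.8] hi [-38.7  10.9 146.6] tilt -0.8
face n 80 normal s,t,z [ 1.     0.005 -0.001] ctr [-86.   -6.9  72.7] lo [-86.7 -27.5  19. ] hi [-85.2   7.4 135.1] tilt -16.2
scene green 201 face s lo/mid/hi [-192.2 -147.7] t med 15.9 t 97% 19.2 z lo,hi [ 31.3 143.4]
scene red 494 face s lo/mid/hi [-86.4 -38.4] t med 11.0 t 97% 15.4 z lo,hi [ 22.  148.9]
scene blue 414 face s lo/mid/hi [35.9 82.7] t med 15.1 t 97% 19.5 z lo,hi [ 25.9 146.2]
scene yellow 710 face s lo/mid/hi [152.1 201.5] t med -34.6 t 97% 30.8 z lo,hi [ 39.9 120.5]
top green 24 face s lo/mid/hi [-187.6 -142. ] t med -19.5 t 97% -13.5 z lo,hi [ 47.6 138.7]
top red 9 face s lo/mid/hi [-74.3 -36.7] t med -24.8 t 97% -24.0 z lo,hi [17.2 70.6]
top blue 57 face s lo/mid/hi [36.9 83.6] t med -18.6 t 97% 13.3 z lo,hi [ 19.  127.9]
top yellow 656 face s lo/mid/hi [153.  201.6] t med -28.7 t 97% 41.1 z lo,hi [ 35.  119.5]
```

Emit:
{"op": "play_rows", "data": {"plan": [[0, 0, 4, 0, 1], [0, 0, 4, 0, 1], [1, 0, 4, 0, 1], [2, 0, 4, 0, 1], [2, 0, 4, 0, 1]]}}

```text
time: 8.22
tool_pos: [0.5176, -0.0375, 0.1161]
tool_rot: [0.704, 0.061, 0.705, -0.061]
contact_force: [0.2, -0.7, -4.5]
gripper_width: 0.574
```

```bash
python3 chk.py red -61|head -2;python3 tops.py|grep -E "scene (gr|re|bl)"
```

```text
[-61.6  -9.6 116.1] 0.0029 0.574 [ 0.2 -0.7 -4.5] [0.01 0.1  0.01]
face n 321 normal s,t,z [-0.026  1.    -0.009] ctr [-62.1  15.5  86.5] lo [-85.3  13.5  28.8] hi [-38.9  17.3 144.6] tilt -0.5
scene green 195 face s lo/mid/hi [-192.3 -147.9] t med 15.8 t 97% 19.7 z lo,hi [ 32.8 142.6]
scene red 473 face s lo/mid/hi [-86.4 -38.9] t med 15.3 t 97% 19.7 z lo,hi [ 26.9 148.3]
scene blue 416 face s lo/mid/hi [36.1 82.2] t med 14.9 t 97% 19.6 z lo,hi [ 27.5 145.5]
```

Red is now in line. I lower it in small steps until I feel contact.

Emit:
{"op": "play_rows", "data": {"plan": [[0.5, 0, 0, 0, 1], [1, 0, 0, 0, 1], [1.5, 0, 0, 0, 1], [2, 0, 0, 0, 1], [2, 0, 0, 0, 1]]}}

```text
time: 9.0
tool_pos: [0.5179, -0.0375, 0.1146]
tool_rot: [0.704, 0.061, 0.704, -0.061]
contact_force: [0.3, 0.3, -1.6]
gripper_width: 0.576
```

```bash
python3 chk.py red -61|head -2
```

```text
[-61.6  -9.4 114.6] 0.0029 0.576 [ 0.3  0.3 -1.6] [ 0.07  0.27 -0.  ]
face n 333 normal s,t,z [ 0.005  1.    -0.004] ctr [-62.3  16.1  89.5] lo [-85.3  14.5  28.9] hi [-37.1  17.6 143.5] tilt -0.2
```

Emit:
{"op": "play_rows", "data": {"plan": [[0.7, 0, 0, 0, 1], [1.2, 0, 0, 0, 1], [1.2, 0, 0, 0, 1], [1.2, 0, 0, 0, -1], [1.2, 0, 0, 0, -1], [1.2, 0, 0, 0, -1], [1.2, 0, 0, 0, -1], [1.2, 0, 0, 0, -1]]}}

```text
time: 10.05
tool_pos: [0.5179, -0.0376, 0.1131]
tool_rot: [0.704, 0.061, 0.704, -0.061]
contact_force: [0.1, 0.8, 0.1]
gripper_width: 1.001
```

```bash
python3 chk.py red -61|head -2;python3 tops.py|grep -E "scene (gr|re|bl)"
```

```text
[-61.6  -9.4 113.1] 0.0029 1.001 [0.1 0.8 0.1] [-0.04 -0.02 -0.02]
face n 314 normal s,t,z [-0.017  1.    -0.   ] ctr [-62.3  15.6  88.7] lo [-85.6  13.9  30.8] hi [-39.3  17.2 145.9] tilt -0.0
scene green 220 face s lo/mid/hi [-192.3 -148.4] t med 15.9 t 97% 19.2 z lo,hi [ 30.3 143.3]
scene red 475 face s lo/mid/hi [-86.6 -39.4] t med 15.5 t 97% 20.4 z lo,hi [ 27.5 146. ]
scene blue 419 face s lo/mid/hi [36.  82.1] t med 15.3 t 97% 19.9 z lo,hi [ 26.6 145.3]
```

Emit:
{"op": "play_rows", "data": {"plan": [[-15, 0, 0, 0, -1], [-60, 0, 0, 0, -1], [-105, 0, 0, 0, -1], [-105, 60, -15, 0, -1], [-105, 120, -30, 0, -1], [-105, 180, -48, 0, -1], [-105, 238, -64, 0, -1], [-105, 238, -64, 0, -1]]}}

```text
time: 11.2
tool_pos: [0.4953, 0.2115, 0.2195]
tool_rot: [0.705, 0.06, 0.704, -0.059]
contact_force: [-0.6, -0.5, 0.0]
gripper_width: 1.0
```

Emit:
{"op": "play_rows", "data": {"plan": [[30, 0, 0, 0, -1], [75, 0, 0, 0, -1], [75, 0, 0, 0, -1], [75, 0, 0, 0, -1]]}}

```text
time: 11.7
tool_pos: [0.497, 0.2076, 0.1451]
tool_rot: [0.705, 0.062, 0.704, -0.061]
contact_force: [0.9, -0.4, 0.4]
gripper_width: 1.001
```

```bash
python3 - <<'E'
from h import *
from plant import manip
st=manip.state(); print(lane(st),rel(177,-73.7,68,st))
f=manip.grab_frame("top"); i=f["img"][140:260,200:420,::-1]; cv2.imwrite("pics/e.png",cv2.resize(i,None,fx=3,fy=3,interpolation=2))
E
```

```text
[176.1 -73.  145.1] (array([77.1,  0.9, -0.9]), np.float64(0.002))
```

View pics/e.png

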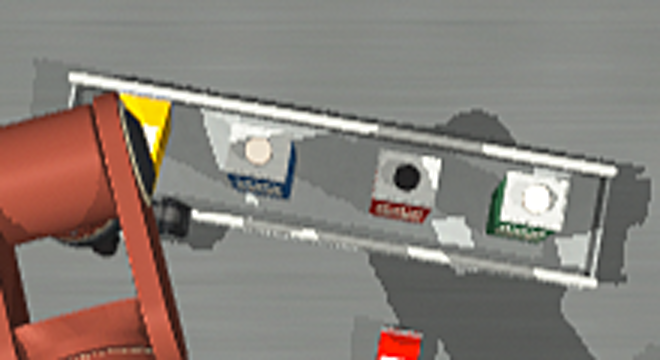

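Red stands in line with blue and green, with its cap at crop (407,178). Next I grasp yellow.

Emit:
{"op": "play_rows", "data": {"plan": [[40, 1, -1, 0, -1], [77, 1, -1, 0, -1], [77, 1, -1, 0, -1], [77, 1, -1, 0, 1], [77, 1, -1, 0, 1], [77, 1, -1, 0, 1], [77, 1, -1, 0, 1], [77, 1, -1, 0, 1]]}}

```text
time: 12.75
tool_pos: [0.4972, 0.2096, 0.0688]
tool_rot: [0.706, 0.062, 0.703, -0.061]
contact_force: [-0.3, -0.1, 6.8]
gripper_width: 0.582
```

```bash
python3 chk.py yellow 177
```

```text
[178.  -73.2  68.8] 0.003 0.582 [-0.3 -0.1  6.8] [-0.18 -0.18 -0.05]
face n 241 normal s,t,z [0.049 0.577 0.815] ctr [178.6 -21.5  84.1] lo [154.2 -68.3  46.7] hi [202.1  31.6 117.3] tilt 54.7
face n 142 normal s,t,z [0.047 0.579 0.814] ctr [173.9 -30.1  86.9] lo [152.7 -72.7  44.7] hi [201.8  30.7 117.5] tilt 54.6
face n 131 normal s,t,z [0.015 0.566 0.824] ctr [177.8 -18.4  85.5] lo [152.7 -67.4  50.1] hi [201.3  32.3 119.5] tilt 55.5
face n 122 normal s,t,z [1.    0.015 0.014] ctr [153.7 -26.   64.1] lo [152.4 -64.6  28.7] hi [155.2  19.1 104.7] tilt 42.8
face n 52 normal s,t,z [-0.015  0.512  0.859] ctr [178.1 -24.6  82.4] lo [155.4 -71.8  47. ] hi [202.7  33.9 110.7] tilt 59.2
face n 43 normal s,t,z [0.025 0.562 0.826] ctr [178.6 -25.9  93.7] lo [153.6 -67.5  54.6] hi [200.2  33.2 121.5] tilt 55.8
```

Emit:
{"op": "play_rows", "data": {"plan": [[-4, 0, 2, 0, 1], [-11, 0, 8, 0, 1], [-18.5, 0, 15, 0, 1], [-25, 0, 23, 0, 1], [-31, 0, 31, 0, 1], [-35, 0, 40, 0, 1], [-39.5, 0, 50, 0, 1], [-42, 0, 60, 0, 1]]}}

```text
time: 13.8
tool_pos: [0.5511, 0.1991, 0.1069]
tool_rot: [0.701, 0.061, 0.708, -0.061]
contact_force: [-7.9, 1.8, 0.7]
gripper_width: 0.577
```

Emit:
{"op": "play_rows", "data": {"plan": [[-2, 0, 11, 0, 1], [-2.5, 0, 22, 0, 1], [-2.5, 0, 33, 0, 1], [-2, 0, 39, 0, 1], [-2, 0, 39, 0, 1], [-2, 0, 39, 0, 1]]}}

```text
time: 14.55
tool_pos: [0.5901, 0.1921, 0.1083]
tool_rot: [0.702, 0.061, 0.707, -0.062]
contact_force: [-4.1, 0.9, -3.0]
gripper_width: 0.581
```

```bash
python3 chk.py yellow 177 pics/f.png;python3 tops.py|grep -E "scene"
```

```text
[177.2  21.3 108.3] 0.0028 0.581 [-4.1  0.9 -3. ] [ 0.33  1.15 -0.05]
face n 219 normal s,t,z [-0.005  0.998  0.063] ctr [175.4  37.1 112.5] lo [152.4  33.9  60.1] hi [201.   40.5 151.1] tilt 3.6
face n 102 normal s,t,z [ 0.999 -0.035 -0.004] ctr [153.   23.1  75.2] lo [151.8   4.8  30.7] hi [154.9  41.3 129.5] tilt -173.8
face n 86 normal s,t,z [0.017 0.998 0.065] ctr [178.4  39.5 113.6] lo [154.6  36.5  66.2] hi [197.   42.8 151.5] tilt 3.7
face n 77 normal s,t,z [0.013 0.997 0.07 ] ctr [179.6  34.8 104.7] lo [150.7  31.4  60.6] hi [202.7  37.8 144.6] tilt 4.0
scene green 80 face s lo/mid/hi [-192.4 -151.6] t med 15.7 t 97% 19.6 z lo,hi [ 32.5 140.5]
scene red 482 face s lo/mid/hi [-86.4 -38.9] t med 15.3 t 97% 19.1 z lo,hi [ 25.9 146.5]
scene blue 461 face s lo/mid/hi [35.9 82.9] t med 15.2 t 97% 19.7 z lo,hi [ 25.4 146.2]
scene yellow 432 face s lo/mid/hi [151.4 200.6] t med 35.9 t 97% 42.0 z lo,hi [ 42.2 150.4]
```

View pics/f.png

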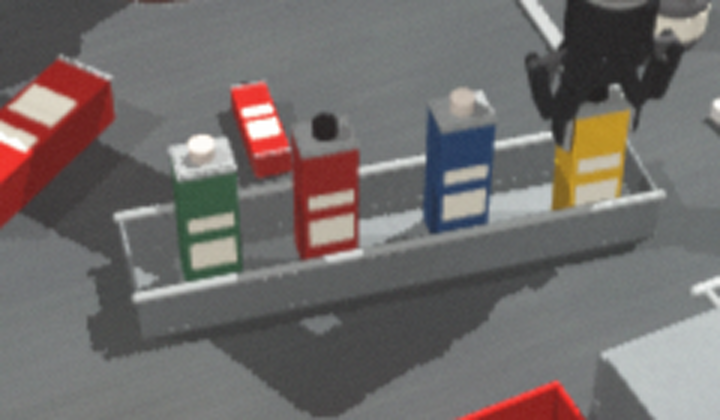

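Emit:
{"op": "play_rows", "data": {"plan": [[-2, 0, 4, 0, 1], [-2, 0, 7.2, 0, 1], [-2, 0, 7.2, 0, 1]]}}

```text
time: 15.08
tool_pos: [0.5957, 0.1911, 0.1093]
tool_rot: [0.7, 0.061, 0.708, -0.062]
contact_force: [-7.6, 1.9, -3.4]
gripper_width: 0.579
```

```bash
python3 chk.py yellow 177
```

```text
[177.1  27.1 109.3] 0.0028 0.579 [-7.6  1.9 -3.4] [ 0.43  1.66 -0.07]
face n 218 normal s,t,z [ 0.002  1.    -0.011] ctr [176.3  41.7 111.9] lo [152.4  40.1  69.8] hi [200.6  43.4 151.3] tilt -0.6
face n 111 normal s,t,z [1.    0.006 0.006] ctr [152.9  24.2  75.7] lo [151.5   4.5  34.5] hi [154.1  44.3 128.8] tilt 47.3
face n 99 normal s,t,z [ 0.006  1.    -0.011] ctr [178.1  39.2 114.2] lo [154.6  37.1  61.2] hi [202.3  40.5 148.3] tilt -0.6
face n 53 normal s,t,z [0.001 1.    0.001] ctr [179.3  43.9 105.8] lo [155.3  43.1  66.8] hi [198.9  45.3 147.6] tilt 0.1
```

Emit:
{"op": "play_rows", "data": {"plan": [[0, 0, -10, 0, 1], [0, 0.5, -20, 0, 1], [0, 0.5, -28, 0, 1], [0, 0.5, -28, 0, 1], [0, 0.5, -28, 0, 1]]}}

```text
time: 15.75
tool_pos: [0.5726, 0.196, 0.1125]
tool_rot: [0.705, 0.061, 0.704, -0.061]
contact_force: [-0.1, 0.4, -4.8]
gripper_width: 0.578
```

```bash
python3 chk.py yellow 177;python3 tops.py|grep -E "scene"
```

```text
[177.9   3.4 112.5] 0.0029 0.578 [-0.1  0.4 -4.8] [-0.01 -0.04 -0.05]
face n 328 normal s,t,z [0.001 1.    0.018] ctr [177.3  17.9  95.4] lo [153.8  15.8  33.7] hi [201.1  20.  152.9] tilt 1.0
face n 120 normal s,t,z [0.003 1.    0.021] ctr [177.9  20.4  90.4] lo [154.2  18.4  33.9] hi [200.5  22.2 154.3] tilt 1.2
face n 114 normal s,t,z [ 1.    -0.013  0.002] ctr [153.6   0.9  67.4] lo [152.1 -17.7  22.6] hi [155.2  16.7 118.3] tilt 171.6
face n 93 normal s,t,z [0.006 1.    0.014] ctr [177.4  15.4  91.4] lo [155.7  13.5  29. ] hi [204.   16.9 150.6] tilt 0.8
scene green 82 face s lo/mid/hi [-191.9 -148.6] t med 16.2 t 97% 19.8 z lo,hi [ 34.7 142.1]
scene red 481 face s lo/mid/hi [-86.5 -39.3] t med 15.3 t 97% 19.4 z lo,hi [ 24.8 147.1]
scene blue 461 face s lo/mid/hi [36.1 83.5] t med 14.9 t 97% 19.6 z lo,hi [ 26.1 145.9]
scene yellow 522 face s lo/mid/hi [152.3 201.1] t med 17.2 t 97% 21.9 z lo,hi [ 26.4 155.3]
```

Emit:
{"op": "play_rows", "data": {"plan": [[0, 0, -2.3, 0, 1], [2, 0, -2.3, 0, 1], [3.5, 0, -2.3, 0, 1], [3.5, 0, -2.3, 0, 1]]}}

```text
time: 16.4
tool_pos: [0.5698, 0.1964, 0.1083]
tool_rot: [0.704, 0.061, 0.705, -0.061]
contact_force: [-0.7, 0.3, -4.4]
gripper_width: 0.577
```

```bash
python3 chk.py yellow 177|head -2;python3 tops.py|grep -E "scene"
```

```text
[177.8   0.6 108.3] 0.0029 0.577 [-0.7  0.3 -4.4] [ 0.02 -0.03 -0.02]
face n 292 normal s,t,z [0.006 1.    0.02 ] ctr [177.3  15.8  92.8] lo [153.   13.9  32.1] hi [200.9  18.  149.2] tilt 1.2
scene green 67 face s lo/mid/hi [-192.  -149.3] t med 16.3 t 97% 20.2 z lo,hi [ 32.2 142.6]
scene red 480 face s lo/mid/hi [-86.4 -39.2] t med 15.1 t 97% 19.4 z lo,hi [ 26.9 146.2]
scene blue 459 face s lo/mid/hi [36.  83.1] t med 15.2 t 97% 20.3 z lo,hi [ 25.6 147.5]
scene yellow 509 face s lo/mid/hi [152.4 201.3] t med 14.4 t 97% 19.1 z lo,hi [ 26.2 150. ]
```

Emit:
{"op": "play_rows", "data": {"plan": [[0.5, 0, 0, 0, 1], [1, 0, 0, 0, 1], [1.5, 0, 0, 0, 1], [2, 0, 0, 0, 1], [2.5, 0, 0, 0, 1], [2.5, 0, 0, 0, 1]]}}

```text
time: 17.3
tool_pos: [0.5699, 0.1964, 0.106]
tool_rot: [0.704, 0.061, 0.704, -0.061]
contact_force: [-0.3, -0.2, -4.7]
gripper_width: 0.583
```

```bash
python3 chk.py yellow 177|head -2;python3 tops.py|grep -E "scene y"
```

```text
[177.9   0.7 106. ] 0.0028 0.583 [-0.3 -0.2 -4.7] [-0.02 -0.03 -0.05]
face n 295 normal s,t,z [0.007 1.    0.005] ctr [176.   15.5  90.9] lo [153.1  13.9  30.3] hi [200.5  16.9 148.3] tilt 0.3
scene yellow 496 face s lo/mid/hi [152.  201.3] t med 14.3 t 97% 19.0 z lo,hi [ 26.5 149.1]
```

Emit:
{"op": "play_rows", "data": {"plan": [[0.5, 0, 0, 0, 1], [1, 0, 0, 0, 1], [1.5, 0, 0, 0, 1], [2, 0, 0, 0, 1], [2, 0, 0, 0, 1]]}}

```text
time: 18.08
tool_pos: [0.5704, 0.1965, 0.1052]
tool_rot: [0.705, 0.061, 0.704, -0.061]
contact_force: [-1.5, -0.8, 4.1]
gripper_width: 0.581
```

```bash
python3 chk.py yellow 177|head -2;python3 tops.py|grep -E "scene y"
```

```text
[178.    1.2 105.2] 0.0029 0.581 [-1.5 -0.8  4.1] [-0.31  0.71  0.03]
face n 285 normal s,t,z [0.038 0.999 0.021] ctr [177.9  16.   87.8] lo [154.1  13.5  31. ] hi [202.1  18.1 146.6] tilt 1.2
scene yellow 497 face s lo/mid/hi [152.4 201.1] t med 14.7 t 97% 19.4 z lo,hi [ 25.1 146.3]
```

It stands on the floor. I release it and back off upward.

Emit:
{"op": "play_rows", "data": {"plan": [[0, 0, 0, 0, -1], [0, 0, 0, 0, -1], [0, 0, 0, 0, -1], [0, 0, 0, 0, -1], [-10, 0, 0, 0, -1], [-50, 0, 0, 0, -1], [-100, 0, 0, 0, -1], [-140, 0, 0, 0, -1]]}}

```text
time: 19.23
tool_pos: [0.5705, 0.1966, 0.2474]
tool_rot: [0.705, 0.062, 0.703, -0.061]
contact_force: [1.0, -0.2, -0.5]
gripper_width: 0.994
```

Emit:
{"op": "play_rows", "data": {"plan": [[0, 60, -60, 0, -1], [0, 110, -100, 0, -1], [0, 160, -130, 0, -1], [0, 200, -160, 0, -1], [0, 200, -160, 0, -1], [0, 200, -160, 0, -1]]}}

```text
time: 19.98
tool_pos: [0.4469, 0.4213, 0.2446]
tool_rot: [0.705, 0.061, 0.704, -0.061]
contact_force: [0.9, -0.5, -0.6]
gripper_width: 0.998
```

```bash
python3 chk.py yellow 177|head -3;python3 chk.py red -61|head -2;python3 tops.py|grep scene
python3 - <<'E'
from h import *
from plant import manip
L=np.load("lane.npz");c,e,n=L["c"],L["e"],L["n"]
f=manip.grab_frame("top");P=pts(f)
cv2.imwrite("pics/g.png",f["img"][:,:,::-1])
for s0 in(-167,-61,62,177):
  s=(P[...,:2]*1000-c)@e;t=(P[...,:2]*1000-c)@n;m=(P[...,2]>.14)&(P[...,2]<.2)&(abs(s-s0)<40)&(abs(t)<60)
  r=cv2.minAreaRect(np.c_[s[m],t[m]].astype(np.float32));print(s0,m.sum(),(s[m].max()+s[m].min())/2,np.ptp(s[m]),(t[m].max()+t[m].min())/2,np.ptp(t[m]),np.median(P[m][:,2]),r[2])
E
```

```text
[ 377.6 -159.9  244.6] 0.004 0.998 [ 0.9 -0.5 -0.6] [-0.02  0.04 -0.02]
face n 292 normal s,t,z [ 0.013  1.    -0.007] ctr [177.7  17.1  90.4] lo [153.1  15.5  30.2] hi [201.2  19.  145.4] tilt -0.4
face n 175 normal s,t,z [ 1.    -0.02  -0.007] ctr [153.9  -0.5  87.2] lo [152.5 -18.2  25.3] hi [156.   20.8 145. ] tilt -161.4
[ 377.  -159.3  244.5] 0.0025 0.997 [-0.6  0.6  0.4] [-0.04 -0.    0.03]
face n 310 normal s,t,z [-0.013  1.     0.001] ctr [-63.   15.8  90.8] lo [-86.   14.2  29.5] hi [-39.5  17.3 145.5] tilt 0.1
scene green 61 face s lo/mid/hi [-191.6 -147.1] t med 16.1 t 97% 19.9 z lo,hi [ 32.4 139.7]
scene red 478 face s lo/mid/hi [-86.4 -39.1] t med 15.4 t 97% 19.5 z lo,hi [ 26.2 146.8]
scene blue 453 face s lo/mid/hi [36.  82.9] t med 15.0 t 97% 19.4 z lo,hi [ 25.7 147.3]
scene yellow 538 face s lo/mid/hi [152.2 201. ] t med 16.4 t 97% 21.5 z lo,hi [ 27.4 146.6]
-167 345 -166.97093798133528 50.136970874051656 0.3311100970985237 41.460277757932566 0.15405658591320215 89.4139633178711
-61 339 -60.70566508431203 50.12913513853915 0.01839924917285174 41.040117500372894 0.15411170485576764 89.5434799194336
62 345 61.915597036916395 50.24984457816146 0.10695866768442386 41.469422019695834 0.1538420172093773 89.43296813964844
177 356 178.9461468456294 51.258182485462726 1.409307512054296 40.63365144025063 0.15408128001754307 89.90077209472656
```

View pics/g.png

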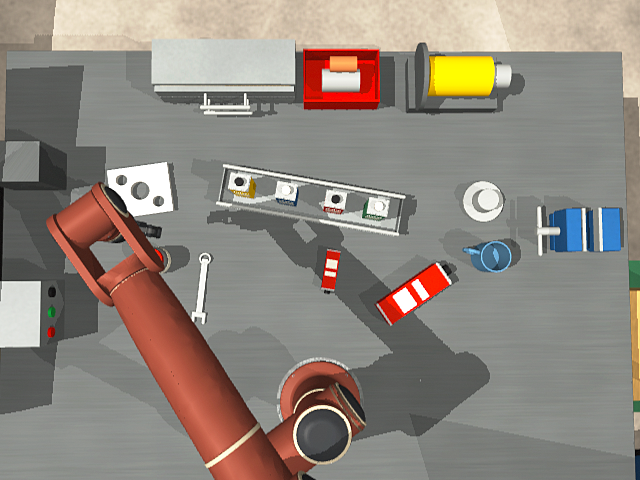

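All four tins stand in the row, between (240,184) and (376,207). Nothing else has moved and the arm is clear.

```bash
python3 -c "
from plant import manip
print(manip.job_done())"
```

```text
the job is handed in; nothing more can be done
None
```

The red and the yellow tin are both standing upright in their own places in the row. I handed the job in at about 20 s; no verdict was reported. For each tin I pinched it near the cap and turned it upright by pushing its foot against the trough wall. I then moved it to the middle line, lowered it until I felt the floor, and released it.

Last camera checks:

| Tin | Off the middle line | Along the row | Tilt | Yaw against standing tins |
|---|---|---|---|---|
| Red | 0.0 mm | within 0.5 mm of its starting place | 0.1° | under 0.6° |
| Yellow | about 1.4 mm | about 1–2 mm from its starting place | 0.4° | under 0.6° |

- **Heights:** The tops of both tins match the standing ones at 154 mm.
- **Other things:** The green and blue tins measure within 0.6 mm of where they stood. In the last picture the bystanders look unmoved; I did not measure them, and the arm partly hid the grease jar.
- **Forces:** The highest reading I saw at the wrist was about 10 N.
- **Disagreement:** The scene camera places the tins' far faces about 4 mm nearer the robot than the top camera does. I therefore lined the tins up against the standing ones in the same view.

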